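# Gauge the well of the blue heating block

## Robot

A 7-joint arm with a two-finger parallel gripper is mounted at the origin on the work surface. World frame = base frame: x ahead of the robot, y to its left, z up, the work surface at z = 0. Lengths are in mm, angles in rad, forces in N, time in s.
With the tool pointing down it reaches from about 425 to 950 mm from the base axis. Payload 4.7 kg.
Tool frame: the origin (TCP) lies between the finger pads; the fingertips stand ahead of it and the grasp point (between the pads) lies 6 mm ahead of it (tip_extent is the z of the fingertips in the tool frame, in mm); z points along the fingers, y is the line along which they close (so a half turn about z gives the same grasp; the last joint's range is limited). The gripper opens to 85 mm and grips with 20 to 120 N. Pads are 22 mm wide; open, the fingers measure 114 mm over their backs; the gripper's body (76 mm by 85 mm) begins 54 mm behind the grasp point. The pads swing forward as they close: fully open they stand 13 mm farther back than shut.
Start: joints at [-1.159, 0.469, -0.049, 1.532, 0.024, 1.141, -0.082], TCP at [287.961, 610.511, 256.335] pointing down, gripper open.
Joint ranges: [-2.59, 2.59], [-0.33, 1.99], [-1.39, 1.29], [0.1, 2.45], [-1.04, 4.18], [0.21, 1.99], [-2.66, 2.66]. Speed limits (rad/s): [2.57, 2.57, 3.14, 3.14, 3.14, 3.14, 3.14].

## Interface

Orientations are given as a rotation vector (axis times angle).
In Python, from workcell import sense, camera, finish_job, tip_extent gives the robot as it stands. The module is installed in compiled form; this text tells all that it offers.
- The arm moves only by the tool apply_moves, never from a script. Its argument "moves" is one flat list of numbers, 7 for each row, row after row: the shift along the tool's x, y, z in m, then the turn, a rotation vector about the tool's x, y, z in rad, then the finger opening in m, from 0 to 0.0854. A call has 1 to 8 rows; each row shifts and turns the commanded pose from where the row before left it, along the tool's axes as they then stand; what a row does not reach is not made up. A row lasts 1/12 s, in which the tool goes at most 41.7 mm and 7.16 degrees, less where a joint would pass 70% of its speed; a pose out of reach is approached as far as the arm can. A call with a gripper value outside its range is refused whole. The fingers move at their own pace and stop on an object; "force" is the grip in N (left out, the last holds). Time passes only in rows, so rows that do not move let the fingers close. It gives the time, the measured TCP pose, the force, the opening and the grip force at its end, in the units of the state.
- sense(): the state, without advancing time (a new reading comes with each control period).
- camera(name): name is "scene" or "top" or "wrist"; returns a dict with "image" (384x512x3 uint8, blue, green, red), "vertical_fov" (degrees; the focal length in pixels is half the picture's height over the tangent of half this angle, whatever the lens; pixels are square), "cx", "cy" (the principal point, pixels), "position" and "rotation" of the camera in the world; the wrist camera has in their place "T_tool_cam" (4x4, takes a point from camera to tool coordinates, whose origin is the TCP and whose axes are the flange's). Camera axes: x right, y down, z forward; pixel columns grow to the right and rows downward; lengths in mm; the calibration is good to about 2 mm. A picture is of the moment at which its call begins: read the wrist's pose just before it. There is no depth.
- finish_job(): hands the job in; it is judged then, once.
The state is a dict: "time_s": time; "joints": joint angles; "joint_velocities": joint speeds; "joint_torque": joint torques, N m; "tcp_pos": TCP position; "eef_rot": TCP orientation; "wrist_force": force on the tool from outside, world axes, zero at the start; "ft_torque": the same for the moment, N m; "finger_gap": finger opening in mm; "grasp_force": force on a finger pad.
Only numpy, scipy, OpenCV 4.12 (cv2) and the standard library are available. Lean on these libraries where they do the work, as an engineer would, in place of code of your own. Each camera call takes 0.05 s, during which the arm holds its last target. There are 200 camera calls.

## Task

Check how deep the well of the blue-topped heating block is: pick up the yellow-handled depth gauge, put its rod into that well and, still holding it, press down until the rod bottoms, with the foot disc flat on the top of the block so that the travel can be read. Then let go and leave the gauge standing there upright.

Things in the scene. Friction and masses are not known exactly. Their poses are not given: they have to be found in the camera images.
- gauge_grip (a point): Centre of the depth gauge's yellow round handle (24 mm in diameter, 50 mm tall). Gauge: 145 mm tall, loose, 0.2 kg, standing upright on the bench at the start; steel rod 12 mm in diameter below the handle, its lower tip 120 mm below this point; z axis up along the rod. Any grasp yaw will do. A black-handled tamper of like height stands near by and is not wanted.
- disc_under (a point): Underside centre of the gauge's steel foot disc (70 mm in diameter, 12 mm thick). It slides 0 to 75 mm up the rod against 3 N of friction and stays where left; at the start flush with the rod's tip. Once the disc rests on the block, the rod must be pushed down through it (its own weight is not enough); tip to disc underside is then the depth reading. z up along the rod.
- well_mouth (a point): Centre of the well's mouth, level with the top of the blue-topped heating block: aluminium, 90 x 90 x 85 mm high, fixed to the bench, top 15 mm blue, with one upright blind round well 36 mm in diameter in the middle. z axis up. The red- and green-topped blocks of the same shape are not wanted; the places of the three vary.
- well_floor (a point): Centre of the flat, rigid floor of that well, straight below the mouth; it lies 43 to 65 mm below the mouth, different each time. z axis up.

How it is judged (in metres and radians):
On the way:
1. the rod is on the floor of the blue block's well while the gripper still holds or presses it (z of gauge_grip in the frame of well_floor below 0.124 m and horizontal distance between gauge_grip and well_floor below 0.03 m and contact force between the fingers and gauge above 0.5 N), for 0.1 s.
At the end, for the whole second after the job is handed in: The rod stands in the blue block's well with its tip within 4 mm of the floor, tilted less than 10 degrees, the foot disc's underside within 5 mm of the block's top face at its centre, the gauge released and at rest (z of gauge_grip in the frame of well_floor between 0.112 and 0.124 m and horizontal distance between gauge_grip and well_floor below 0.03 m and angle between gauge_grip's own z axis and vertical below 0.175 rad and z of disc_under in the frame of well_mouth between -0.005 and 0.005 m and linear speed of gauge below 0.02 m/s); the robot touches nothing.
It also fails if it takes over 40 s, if anything falls off the work surface, if the arm or the gripper's body presses on something with over 40 N, if the wrist force passes 120 N, or if a joint passes its speed limit or range.

## Working session

There is one attempt and no reset: what is moved stays moved. The work goes in short steps, Python scripts to look and compute and a tool call to move; the robot and the scene stay as the last step left them, time stands still between calls to the robot, and variables do not carry over. Pictures are saved under pics/ and viewed, at most 10 in all, crops included, and the job is handed in when it is done.

Besides the shell and the picture viewer there is one more tool, called by a JSON object that holds its "fn" and its "kwargs". apply_moves: Moves the arm, as the interface text tells. Its arguments: {"type":"object","properties":{"moves":{"type":"array","items":{"type":"number"}},"force":{"type":"number"}},"required":["moves"]}

```bash
mkdir -p pics
cat > h.py <<'E'
import numpy as np, cv2
from scipy.spatial.transform import Rotation as R
from workcell import sense, camera, finish_job, tip_extent
def cam(name):
    s=sense(); c=camera(name)
    if name=="wrist":
        T=np.array(c["T_tool_cam"]); Rt=R.from_rotvec(s["eef_rot"]).as_matrix()
        c["rotation"]=Rt@T[:3,:3]; c["position"]=Rt@T[:3,3]+np.array(s["tcp_pos"])
    c["rotation"]=np.array(c["rotation"]);
    if c["rotation"].shape!=(3,3): c["rotation"]=R.from_rotvec(c["rotation"]).as_matrix()
    c["f"]=192/np.tan(np.radians(c["vertical_fov"])/2)
    return c
def ray(c,u,v):
    d=c["rotation"]@np.array([(u-c["cx"])/c["f"],(v-c["cy"])/c["f"],1]); return np.array(c["position"]),d
def onz(c,u,v,z):
    p,d=ray(c,u,v); return p+d*(z-p[2])/d[2]
def proj(c,P):
    q=c["rotation"].T@(np.array(P)-c["position"]); return c["f"]*q[0]/q[2]+c["cx"],c["f"]*q[1]/q[2]+c["cy"]
def blobs(c,lo,hi,mina=30):
    m=cv2.inRange(cv2.cvtColor(c["image"],cv2.COLOR_BGR2HSV),lo,hi)
    n,l,st,ce=cv2.connectedComponentsWithStats(m)
    return [(st[i].tolist(),ce[i].round(1).tolist()) for i in range(1,n) if st[i][4]>=mina]
E
python3 - <<'E'
from h import *
s=sense(); print({k:np.round(v,3).tolist() for k,v in s.items()}, tip_extent() if callable(tip_extent) else tip_extent)
ims=[]
for n in ("scene","top"):
    c=cam(n); print(n,c["f"],c["cx"],c["cy"],c["position"],c["rotation"].round(3).tolist())
    cv2.imwrite(f"pics/{n}0.png",c["image"])
    print("yel",blobs(c,(20,100,80),(35,255,255))); print("blu",blobs(c,(95,100,50),(130,255,255)))
E
```

```text
{'time_s': 0.0, 'joints': [-1.159, 0.469, -0.049, 1.534, 0.024, 1.141, -0.082], 'joint_velocities': [0.003, 0.001, -0.0, 0.0, -0.002, 0.001, -0.001], 'joint_torque': [0.001, -51.032, -0.046, -23.771, 0.011, 0.008, 0.0], 'tcp_pos': [287.744, 610.011, 255.245], 'eef_rot': [-0.687, -3.065, 0.003], 'wrist_force': [0.435, 0.957, -0.152], 'ft_torque': [-0.03, -0.018, -0.02], 'grasp_force': 0.0, 'finger_gap': 85.653} 25.0
scene 401.1182652802008 256.2701649445985 186.02509166450042 [1205.88458478  103.16484469  568.08646309] [[-0.156, 0.559, -0.814], [0.987, 0.069, -0.142], [-0.023, -0.826, -0.563]]
yel [([220, 140, 10, 22, 137], [224.6, 149.1])]
blu [([120, 189, 55, 28, 1020], [148.0, 202.8]), ([0, 193, 20, 17, 76], [8.9, 200.4]), ([280, 291, 37, 35, 931], [298.0, 307.1]), ([449, 372, 17, 12, 157], [456.6, 378.2])]
top 451.6406867292242 253.02558516294374 184.99367352857982 [ 454.36844716   -7.01197714 1006.28697891] [[-0.021, -0.996, 0.088], [-0.999, 0.024, 0.031], [-0.033, -0.087, -0.996]]
yel [([313, 232, 12, 13, 127], [318.5, 237.9])]
blu [([119, 3, 9, 10, 60], [122.6, 7.5]), ([67, 5, 10, 9, 60], [71.3, 9.1]), ([205, 49, 26, 27, 543], [217.4, 61.8]), ([350, 132, 50, 48, 1714], [374.3, 155.2])]
```

View pics/scene0.png

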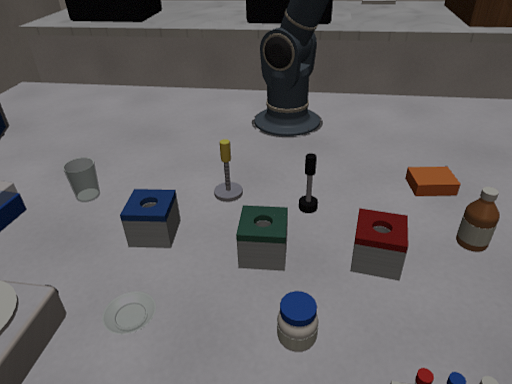

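View pics/top0.png

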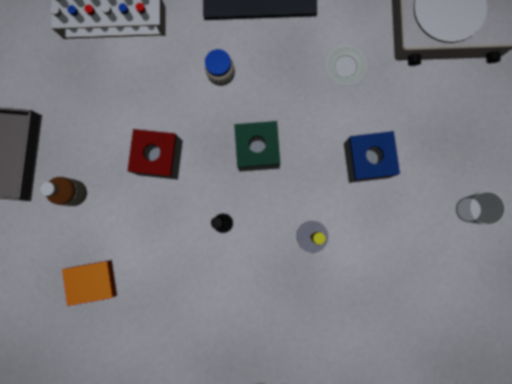

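The scene view shows the gauge (yellow handle at 225,150; disc at 228,191), the black tamper at (310,180), and the blue block at (150,215). In the top view the handle is at (319,238), the blue well at (374,156), and the disc at about (312,236).

Run:
```python
from h import *
def hole(c,box):
    m=cv2.inRange(cv2.cvtColor(c["image"],cv2.COLOR_BGR2HSV),(95,100,30),(130,255,255))
    k=np.zeros_like(m); x,y,w,h=box; k[y:y+h,x:x+w]=m[y:y+h,x:x+w]
    cs,hi=cv2.findContours(k,cv2.RETR_CCOMP,cv2.CHAIN_APPROX_NONE)
    q=[a for a,b in zip(cs,hi[0]) if b[3]>=0 and cv2.contourArea(a)>20]
    return [cv2.fitEllipse(a) for a in q]
T=cam("top");S=cam("scene")
for c,b in((T,(340,122,70,70)),(S,(110,180,75,50))):
    for e in hole(c,b): print("hole",e,onz(c,*e[0],85).round(1))
def tri(a,b):
    (p,d),(q,e)=a,b; d/=np.linalg.norm(d);e/=np.linalg.norm(e)
    t=np.linalg.lstsq(np.c_[d,-e],q-p,rcond=None)[0]; return (p+d*t[0]+q+e*t[1])/2, np.linalg.norm(p+d*t[0]-q-e*t[1])
print("handle top z145",onz(T,318.5,237.9,145), "scene center z120",onz(S,224.6,151,120))
print("tri hole",tri(ray(T,*hole(T,(340,122,70,70))[0][0]),ray(S,*hole(S,(110,180,75,50))[0][0])) )
print("disc top z12", onz(T,312,236,12), onz(S,228,190.5,12))
print(R.from_rotvec(sense()["eef_rot"]).as_matrix().round(3))
w=cam("wrist"); cv2.imwrite("pics/w0.png",w["image"]); print(np.array(w["T_tool_cam"]).round(3),w["f"])
```

```text
hole ((373.6075744628906, 155.23184204101562), (16.922449111938477, 17.121368408203125), 133.2449951171875) [ 590.9 -225.9   85. ]
hole ((148.8657684326172, 204.16091918945312), (5.996058940887451, 15.65605640411377), 79.12998962402344) [ 598.6 -224.8   85. ]
handle top z145 [ 427.37573753 -101.61192437  145.        ] scene center z120 [ 426.70788288 -103.91620538  120.        ]
tri hole (array([ 591.92942375, -227.74664122,   79.66105482]), np.float64(1.1674802448537798))
disc top z12 [ 427.60413432 -102.24987041   12.        ] [ 429.45694454 -102.33946425   12.        ]
[[-0.904  0.427 -0.   ]
 [ 0.427  0.904 -0.001]
 [-0.    -0.001 -1.   ]]
[[-1.00000e-03 -9.66000e-01 -2.59000e-01  6.59100e+01]
 [ 1.00000e+00 -2.00000e-03  1.00000e-03  1.57100e+00]
 [-2.00000e-03 -2.59000e-01  9.66000e-01 -1.17547e+02]
 [ 0.00000e+00  0.00000e+00  0.00000e+00  1.00000e+00]] 321.3595701366754
```

{"fn": "apply_moves", "kwargs": {"moves": [-0.036,-0.0098,0,0,0,0.057,0.085,-0.036,-0.0098,0,0,0,0.057,0.085,-0.036,-0.0098,0,0,0,0.057,0.085,-0.036,-0.0098,0,0,0,0.057,0.085,-0.036,-0.0098,0,0,0,0.057,0.085,-0.036,-0.0098,0,0,0,0.057,0.085,-0.036,-0.0098,0,0,0,0.057,0.085,-0.036,-0.0098,0,0,0,0.057,0.085]}}

```text
time_s: 0.92
tcp_pos: [471.5, 375.9, 256.3]
eef_rot: [1.366, 2.829, 0.0]
wrist_force: [0.4, -0.5, 0.0]
finger_gap: 85.4
grasp_force: 0.0
```

{"fn": "apply_moves", "kwargs": {"moves": [-0.032,-0.0098,0,0,0,0.057,0.085,-0.032,-0.0098,0,0,0,0.057,0.085,-0.032,-0.0098,0,0,0,0.057,0.085,-0.032,-0.0098,0,0,0,0.057,0.085,-0.032,-0.0098,0,0,0,0.057,0.085,-0.032,-0.0098,0,0,0,0.057,0.085,-0.032,-0.0098,0,0,0,0.057,0.085,-0.032,-0.0098,0,0,0,0.057,0.085]}}

```text
time_s: 1.58
tcp_pos: [517.5, 114.6, 256.4]
eef_rot: [1.97, 2.447, 0.001]
wrist_force: [0.2, -0.5, -0.1]
finger_gap: 85.3
grasp_force: 0.0
```

{"fn": "apply_moves", "kwargs": {"moves": [-0.027,-0.0098,0,0,0,0.057,0.085,-0.027,-0.0098,0,0,0,0.057,0.085,-0.027,-0.0098,0,0,0,0.057,0.085,-0.027,-0.0098,0,0,0,0.057,0.085,-0.027,-0.0098,0,0,0,0.057,0.085,-0.027,-0.0098,0,0,0,0.057,0.085,0,0,0,0,0,0,0.085,0,0,0,0,0,0,0.085]}}

```text
time_s: 2.25
tcp_pos: [470.6, -50.3, 256.5]
eef_rot: [-2.358, -2.076, -0.001]
wrist_force: [0.6, 0.7, 0.3]
finger_gap: 85.4
grasp_force: 0.0
```

```bash
cat > l.py <<'E'
from h import *
import sys
s=sense(); M=R.from_rotvec(s["eef_rot"]).as_matrix(); print(s["time_s"],np.round(s["tcp_pos"],1),M.round(3).tolist(),np.round(s["joints"],2),np.round(s["wrist_force"],1))
tgt=np.array([float(a) for a in sys.argv[2:5]])
print("tool shift mm",(M.T@(tgt-s["tcp_pos"])).round(1))
c=cam("wrist"); cv2.imwrite(f"pics/{sys.argv[1]}.png",c["image"])
print("yel",[(b,onz(c,*b[1],145).round(1)) for b in blobs(c,(20,100,60),(35,255,255))])
print("blu",[(b,onz(c,*b[1],85).round(1)) for b in blobs(c,(95,100,30),(130,255,255),200)])
E
python3 l.py w1 427.5 -102.5 200
```

```text
2.25 [470.6 -50.3 256.5] [[0.127, 0.992, 0.001], [0.992, -0.127, 0.001], [0.001, 0.0, -1.0]] [-0.4   0.14  0.46  2.02 -0.07  1.   -0.03] [0.6 0.7 0.3]
tool shift mm [-57.3 -36.1  56.5]
yel [(([195, 231, 33, 48, 1117], [212.1, 255.8]), array([430.6, -91. , 145. ]))]
blu [(([341, 290, 30, 52, 912], [353.9, 312.9]), array([ 552.9, -201.7,   85. ]))]
```

View pics/w1.png

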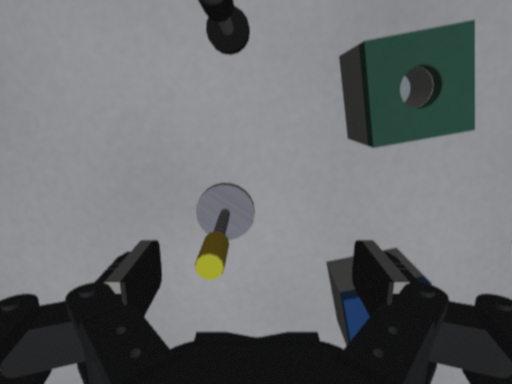

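The wrist view shows the handle top at (210,266), the disc at (225,211), the green block upper right, the tamper far off, and the blue block partly hidden by the right finger.

Run:
```python
from h import *
c=cam("wrist"); s=sense(); M=R.from_rotvec(s["eef_rot"]).as_matrix()
a=onz(c,210,266,145); b=onz(c,225,211,12); print(a,b)
for z in (200,126): print((M.T@(np.array([a[0],a[1],z])-s["tcp_pos"])).round(1))
```

```text
[428.33742603 -98.06590004 145.        ] [427.75436882 -96.60755511  12.        ]
[-55.  -36.7  56.3]
[-55.  -36.8 130.3]
```

{"fn": "apply_moves", "kwargs": {"moves": [-0.019,-0.0122,0.005,0,0,0,0.085,-0.019,-0.0122,0.005,0,0,0,0.085,-0.018,-0.0122,0.005,0,0,0,0.085,0,0,0.012,0,0,0,0.085,0,0,0.012,0,0,0,0.085,0,0,0.012,0,0,0,0.085,0,0,0,0,0,0,0.085,0,0,0,0,0,0,0.085]}}

```text
time_s: 3.02
tcp_pos: [428.2, -98.9, 205.0]
eef_rot: [-2.352, -2.082, 0.002]
wrist_force: [0.7, 0.5, 0.9]
finger_gap: 85.0
grasp_force: 0.0
```

```bash
python3 l.py w2 428 -100 126
```

```text
3.0167 [428.2 -98.9 205. ] [[0.121, 0.993, -0.001], [0.993, -0.121, -0.0], [-0.0, -0.001, -1.0]] [-0.32  0.15  0.5   2.15 -0.09  0.87  0.11] [0.7 0.5 0.9]
tool shift mm [-1.  0. 79.]
yel [(([235, 189, 38, 56, 1648], [253.8, 218.0]), array([427.2, -94.8, 145. ]))]
blu [(([410, 254, 102, 49, 3242], [470.4, 277.6]), array([ 594.4, -189.3,   85. ]))]
```

View pics/w2.png

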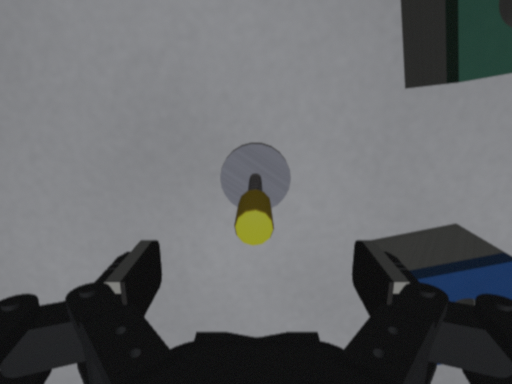

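The handle top is at (254,227), centred between the fingers, so I'll go down and grip.

{"fn": "apply_moves", "kwargs": {"moves": [-0.001,0,0.016,0,0,0,0.085,0,0,0.016,0,0,0,0.085,0,0,0.016,0,0,0,0.085,0,0,0.016,0,0,0,0.085,0,0,0.015,0,0,0,0.085,0,0,0,0,0,0,0.085,0,0,0,0,0,0,0.02,0,0,0,0,0,0,0.01], "force": 60}}

```text
time_s: 3.73
tcp_pos: [428.8, -100.9, 127.3]
eef_rot: [2.353, 2.079, 0.002]
wrist_force: [-0.5, 0.6, 0.1]
finger_gap: 63.1
grasp_force: 0.0
```

{"fn": "apply_moves", "kwargs": {"moves": [0,0,0,0,0,0,0.01,0,0,0,0,0,0,0.01,0,0,0,0,0,0,0.01,0,0,0,0,0,0,0.01,0,0,0,0,0,0,0.01,0,0,0,0,0,0,0.01], "force": 60}}

```text
time_s: 4.23
tcp_pos: [428.1, -100.9, 126.7]
eef_rot: [2.355, 2.079, 0.001]
wrist_force: [-0.2, 1.1, 4.1]
finger_gap: 22.6
grasp_force: 58.5
```

{"fn": "apply_moves", "kwargs": {"moves": [0,0,-0.008,0,0,0,0.01,0,0,-0.016,0,0,0,0.01,0,0,-0.016,0,0,0,0.01,0,0,-0.016,0,0,0,0.01,0,0,-0.016,0,0,0,0.01,0,0,-0.016,0,0,0,0.01,0,0,-0.016,0,0,0,0.01,0,0,-0.016,0,0,0,0.01]}}

```text
time_s: 4.9
tcp_pos: [427.1, -101.0, 247.1]
eef_rot: [-2.355, -2.079, 0.001]
wrist_force: [0.1, 0.0, -1.2]
finger_gap: 22.6
grasp_force: 58.8
```

{"fn": "apply_moves", "kwargs": {"moves": [-0.008,0.014,0,0,0,0,0.01,-0.014,0.024,0,0,0,0,0.01,-0.014,0.024,0,0,0,0,0.01,-0.014,0.024,0,0,0,0,0.01,-0.014,0.024,0,0,0,0,0.01,-0.014,0.024,0,0,0,0,0.01,-0.013,0.022,0,0,0,0,0.01,-0.013,0.022,0,0,0,0,0.01]}}

```text
time_s: 5.57
tcp_pos: [592.0, -226.7, 245.9]
eef_rot: [-2.354, -2.079, 0.002]
wrist_force: [-0.6, 0.0, -1.8]
finger_gap: 23.0
grasp_force: 59.0
```

{"fn": "apply_moves", "kwargs": {"moves": [0,0,0,0,0,0,0.01,0,0,0,0,0,0,0.01,0,0,0,0,0,0,0.01]}}

```text
time_s: 5.82
tcp_pos: [590.6, -225.7, 245.7]
eef_rot: [-2.353, -2.078, 0.002]
wrist_force: [0.0, -0.5, -2.3]
finger_gap: 22.7
grasp_force: 59.2
```

```bash
python3 l.py w3 592 -226 230
python3 - <<'E'
from h import *
T=cam("top");S=cam("scene");W=cv2.imread("pics/w3.png")
im=np.hstack([cv2.resize(S["image"][60:280,60:320],(390,330)),cv2.resize(W,(400,330))])
cv2.imwrite("pics/m3.png",im); print("yel top",blobs(T,(20,100,60),(35,255,255)),"S",blobs(S,(20,100,60),(35,255,255)))
E
```

```text
5.8167 [ 590.6 -225.7  245.7] [[0.124, 0.992, -0.002], [0.992, -0.124, 0.001], [0.001, -0.002, -1.0]] [-0.09  0.44  0.54  1.68 -0.25  1.09  0.4 ] [ 0.  -0.5 -2.3]
tool shift mm [-0.2  1.4 15.7]
yel [(([224, 225, 66, 105, 5200], [256.4, 280.4]), array([ 582.9, -285.8,  145. ]))]
blu [(([197, 124, 118, 101, 3586], [262.9, 158.0]), array([ 598.9, -203. ,   85. ]))]
yel top [] S [([134, 118, 9, 30, 112], [138.1, 131.8])]
```

View pics/m3.png

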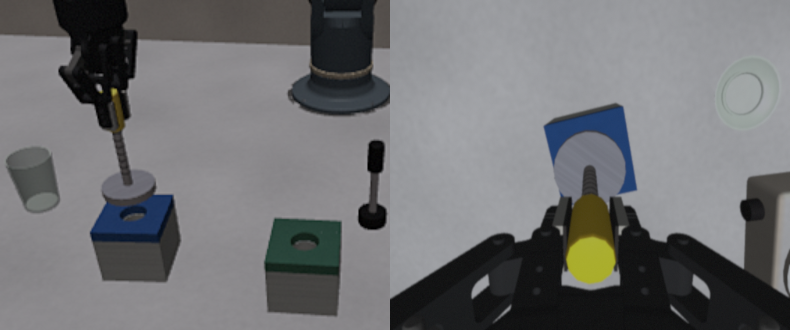

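The gauge is held above the blue block. The scene crop puts the disc at full-image (146,185) and the wrist view puts it at about (255,192). I'll check tilt and centring.

Run:
```python
from h import *
W=cam("wrist");S=cam("scene"); p=sense()["tcp_pos"]
for n,c in(("W",W),("S",S)):
    print(n,"expected disc",proj(c,(p[0],p[1],131)),"handle ctr",proj(c,(p[0],p[1],p[2]-6)),"hole",proj(c,(592,-226,85)))
    cv2.imwrite(f"pics/{n}4.png",c["image"])
g=cv2.cvtColor(W["image"],cv2.COLOR_BGR2HSV)
m=cv2.inRange(g,(0,0,110),(180,70,255)); b=cv2.inRange(g,(95,100,30),(130,255,255))
print("disc onz W",onz(W,254.7,192,131),"S",onz(S,146,184.7,131))
x,y,w,h=cv2.boundingRect(b); cs,_=cv2.findContours(b,cv2.RETR_EXTERNAL,cv2.CHAIN_APPROX_SIMPLE); a=max(cs,key=cv2.contourArea)
hull=cv2.approxPolyDP(cv2.convexHull(a),6,True)[:,0]; print(hull.tolist(),[onz(W,*q,85).round(0).tolist()[:2] for q in hull])
```

```text
W expected disc (np.float64(256.78933176962875), np.float64(198.5646248105811)) handle ctr (np.float64(256.7434518527864), np.float64(270.1535141595644)) hole (np.float64(257.86320024144305), np.float64(184.7456115569392))
S expected disc (np.float64(145.91353167864023), np.float64(183.251890460386)) handle ctr (np.float64(135.20399962765987), np.float64(133.40241887703377)) hole (np.float64(149.50386775254483), np.float64(202.18193682115452))
disc onz W [ 590.19320681 -220.15191947  131.        ] S [ 595.99452054 -223.29668184  131.        ]
[[297, 126], [313, 221], [292, 225], [209, 192], [197, 147]] [[631.0, -179.0], [638.0, -266.0], [619.0, -268.0], [548.0, -227.0], [544.0, -186.0]]
```

The block centre from its corners is (591,-226), which matches the TCP. I'll go down 70 mm; the shallowest possible floor is at TCP z of about 169.

{"fn": "apply_moves", "kwargs": {"moves": [0,0,0.01,0,0,0,0.01,0,0,0.01,0,0,0,0.01,0,0,0.008,0,0,0,0.01,0,0,0.004,0,0,0,0.01,0,0,0.004,0,0,0,0.01,0,0,0.004,0,0,0,0.01,0,0,0,0,0,0,0.01,0,0,0,0,0,0,0.01]}}

```text
time_s: 6.73
tcp_pos: [591.8, -226.3, 206.1]
eef_rot: [2.354, 2.079, 0.0]
wrist_force: [-0.2, -0.5, -1.4]
finger_gap: 22.9
grasp_force: 59.7
```

{"fn": "apply_moves", "kwargs": {"moves": [0,0,0.004,0,0,0,0.01,0,0,0.004,0,0,0,0.01,0,0,0.004,0,0,0,0.01,0,0,0.004,0,0,0,0.01,0,0,0.004,0,0,0,0.01,0,0,0.004,0,0,0,0.01,0,0,0.004,0,0,0,0.01,0,0,0,0,0,0,0.01]}}

```text
time_s: 7.4
tcp_pos: [591.6, -226.1, 177.4]
eef_rot: [-2.355, -2.079, 0.0]
wrist_force: [0.8, -0.2, -0.5]
finger_gap: 22.5
grasp_force: 59.2
```

Run:
```python
from h import *
S=cam("scene"); p=sense()["tcp_pos"]; W=cam("wrist")["image"]
print(proj(S,(p[0],p[1],97)),proj(S,(p[0],p[1],p[2]-6)),sense()["wrist_force"])
cv2.imwrite("pics/m5.png",np.hstack([cv2.resize(S["image"][90:260,90:220],(390,510)),W[:,:][:384,106:510].repeat(1,0) if 0 else cv2.resize(W,(410,510))]))
```

```text
(np.float64(148.67058550437608), np.float64(197.2093186433922)) (np.float64(141.9114596130143), np.float64(165.80889108388885)) [-0.69939925 -0.70602884 -0.40016655]
```

View pics/m5.png

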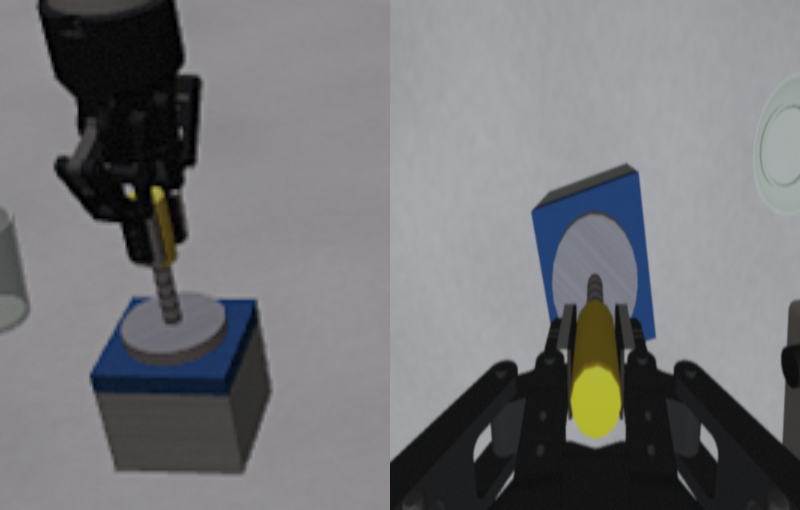

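The disc is flat and centred on the blue block, and the rod is going through it (disc centre at about (147,200) in the scene view). I'll keep pressing in small steps.

{"fn": "apply_moves", "kwargs": {"moves": [0,0,0.003,0,0,0,0.01,0,0,0.003,0,0,0,0.01,0,0,0.003,0,0,0,0.01,0,0,0,0,0,0,0.01]}}

```text
time_s: 7.83
tcp_pos: [591.0, -225.9, 168.4]
eef_rot: [-2.354, -2.079, 0.001]
wrist_force: [0.4, 0.1, -2.1]
finger_gap: 23.0
grasp_force: 59.4
```

{"fn": "apply_moves", "kwargs": {"moves": [0,0,0.002,0,0,0,0.01,0,0,0.002,0,0,0,0.01,0,0,0,0,0,0,0.01]}}

```text
time_s: 8.08
tcp_pos: [591.3, -226.0, 164.8]
eef_rot: [-2.354, -2.079, 0.0]
wrist_force: [-0.7, 0.8, -0.6]
finger_gap: 22.6
grasp_force: 59.5
```

{"fn": "apply_moves", "kwargs": {"moves": [0,0,0.002,0,0,0,0.01,0,0,0.002,0,0,0,0.01,0,0,0,0,0,0,0.01]}}

```text
time_s: 8.33
tcp_pos: [591.5, -226.1, 160.9]
eef_rot: [-2.355, -2.08, 0.0]
wrist_force: [-1.1, 0.3, -0.3]
finger_gap: 22.8
grasp_force: 59.5
```

{"fn": "apply_moves", "kwargs": {"moves": [0,0,0.002,0,0,0,0.01,0,0,0.002,0,0,0,0.01,0,0,0,0,0,0,0.01]}}

```text
time_s: 8.58
tcp_pos: [592.2, -226.9, 160.6]
eef_rot: [2.354, 2.079, 0.003]
wrist_force: [-4.6, 2.2, 18.0]
finger_gap: 22.7
grasp_force: 62.7
```

{"fn": "apply_moves", "kwargs": {"moves": [0,0,0.002,0,0,0,0.01,0,0,0.002,0,0,0,0.01,0,0,0,0,0,0,0.01]}}

```text
time_s: 8.83
tcp_pos: [592.6, -227.8, 160.3]
eef_rot: [2.354, 2.077, 0.006]
wrist_force: [-9.7, 4.3, 37.5]
finger_gap: 22.7
grasp_force: 66.6
```

The rod bottomed at TCP z 160.4, which puts the floor at about z 34 and the depth at about 51 mm, within the given range. I'll relax most of the preload and then release.

{"fn": "apply_moves", "kwargs": {"moves": [0,0,-0.002,0,0,0,0.01,0,0,-0.002,0,0,0,0.01,0,0,-0.002,0,0,0,0.01,0,0,0,0,0,0,0.01,0,0,0,0,0,0,0.01]}}

```text
time_s: 9.25
tcp_pos: [592.1, -226.6, 160.7]
eef_rot: [2.354, 2.079, 0.002]
wrist_force: [-3.0, 2.4, 9.3]
finger_gap: 23.0
grasp_force: 60.7
```

Run:
```python
from h import *
s=sense(); print(s["tcp_pos"],s["wrist_force"])
S=cam("scene"); p=s["tcp_pos"]; W=cam("wrist")["image"]
cv2.imwrite("pics/m6.png",np.hstack([cv2.resize(S["image"][90:260,90:220],(390,510)),cv2.resize(W,(410,510))]))
```

```text
[ 592.13517856 -226.58583446  160.66207041] [-3.04946626  2.44037223  9.27994899]
```

View pics/m6.png

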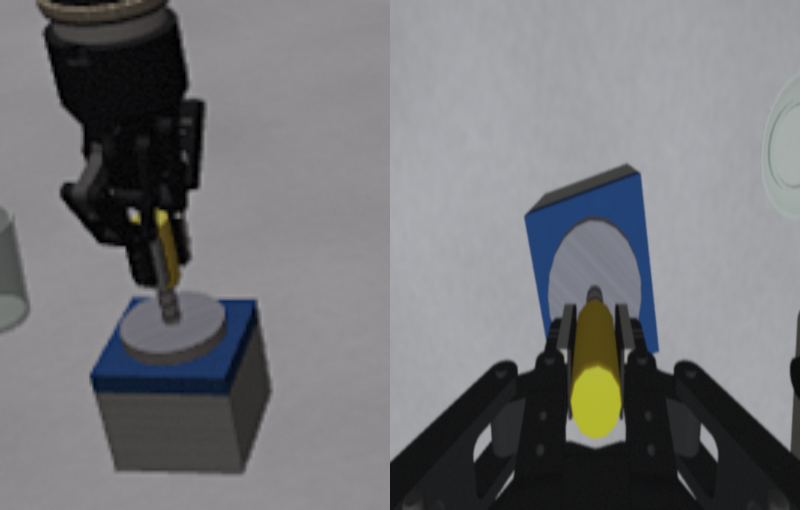

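The disc is still flat on the block, and the handle has not slipped in the grip (its top is at the same wrist pixel as before). Releasing now.

{"fn": "apply_moves", "kwargs": {"moves": [0,0,0,0,0,0,0.03,0,0,0,0,0,0,0.05,0,0,0,0,0,0,0.085,0,0,0,0,0,0,0.085,0,0,0,0,0,0,0.085,0,0,0,0,0,0,0.085,0,0,0,0,0,0,0.085,0,0,0,0,0,0,0.085]}}

```text
time_s: 10.02
tcp_pos: [591.6, -226.2, 159.2]
eef_rot: [-2.355, -2.079, 0.0]
wrist_force: [-0.3, -0.4, -0.2]
finger_gap: 84.9
grasp_force: 0.0
```

{"fn": "apply_moves", "kwargs": {"moves": [0,0,-0.005,0,0,0,0.085,0,0,-0.012,0,0,0,0.085,0,0,-0.015,0,0,0,0.085,0,0,-0.02,0,0,0,0.085,0,0,-0.02,0,0,0,0.085,0,0,-0.02,0,0,0,0.085,0,0,0,0,0,0,0.085,0,0,0,0,0,0,0.085]}}

```text
time_s: 10.68
tcp_pos: [592.2, -226.6, 253.4]
eef_rot: [2.353, 2.077, 0.004]
wrist_force: [0.5, -0.3, 0.2]
finger_gap: 85.0
grasp_force: 0.0
```

Run:
```python
from h import *
s=sense(); print(s["tcp_pos"],s["wrist_force"],s["finger_gap"])
S=cam("scene"); W=cam("wrist")
y=blobs(W,(20,100,60),(35,255,255)); print(y, blobs(S,(20,100,60),(35,255,255)))
for z in (194,179,154,129): print(z,proj(S,(591.5,-226.3,z)),proj(W,(591.5,-226.3,z)))
cv2.imwrite("pics/m7.png",np.hstack([cv2.resize(S["image"][90:260,90:220],(390,510)),cv2.resize(W["image"],(410,510))]))
```

```text
[ 592.21257334 -226.6341909   253.41457954] [ 0.45269612 -0.25141674  0.18174197] 85.00621326074761
[([238, 183, 36, 51, 1428], [255.2, 208.9])] [([134, 160, 16, 27, 295], [141.7, 172.7])]
194 (np.float64(139.45289866628875), np.float64(155.65162201825132)) (np.float64(256.0390396740286), np.float64(225.85619986171815))
179 (np.float64(140.92453844536448), np.float64(162.47438171944898)) (np.float64(256.0579305561513), np.float64(217.23134168407165))
154 (np.float64(143.30645388635932), np.float64(173.5173264084589)) (np.float64(256.0840231671389), np.float64(205.31844805679225))
129 (np.float64(145.60392711414667), np.float64(184.16878335872758)) (np.float64(256.10506999237697), np.float64(195.70926826367227))
```

View pics/m7.png

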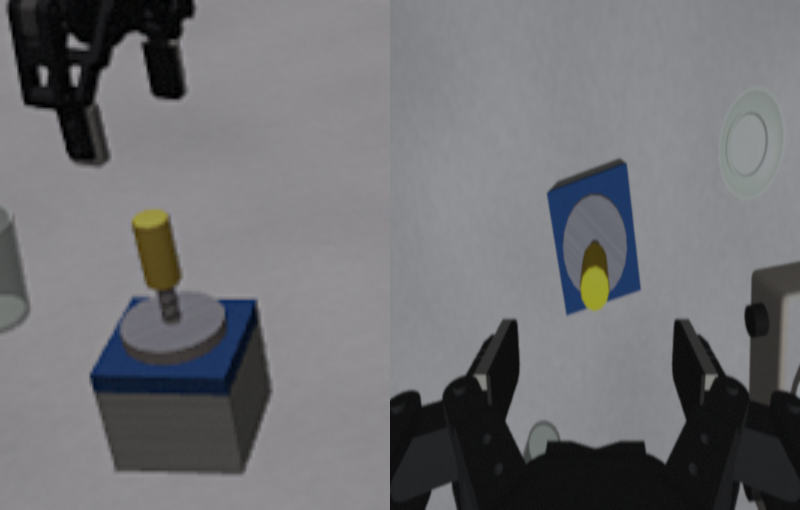

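The gauge stands upright, disc flat on the blue block, with the handle seen at (142,173) against (143,173.5) predicted. The gripper is clear, so I'm handing in.

```bash
python3 -c "from workcell import finish_job; print(finish_job())"
```

```text
the job is handed in; nothing more can be done
None
```

The job is handed in (result not shown): the gauge was pressed to the floor of the blue block's well, about 51 mm deep, then released; the last pictures show it upright, disc flat on the block and gripper clear.

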